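# Lock a sample cell into a spring bayonet mount, windows on the light path

## Task

Move the sample cell from its stand to the optical mount: pass its foot through the slot, push it gently down against the spring until you feel the bottom, and turn it clockwise (seen from above) under that pressure until it meets the stop and its clear windows face the emitter and the detector. Then let the spring lift it into its lock and let go, leaving it upright. Never load the cell against the mount with more than about 25 N (pressing and turning taken together), and leave the pot, the transformer and the tin alone.

Things in the scene. Friction and masses are not known exactly. Their poses are not given: they have to be found in the camera images.
- cell_center (a point): Centre (half-way up, 46 mm over the underside) of the loose sample cell, 92 mm tall, 90 g, standing with its foot in the stand. Square body 24 x 24 mm from 36 to 92 mm up: clear windows on its +x and -x faces at 42 to 60 mm, black +y and -y sides, plain black top (60 to 92 mm) to hold it by. z up; a half turn about z makes no difference.
- cell: The same cell; origin at the centre of its underside, same axes. Lowest is a steel foot bar 36 mm (along x) x 12 mm (y) x 8 mm high, then a round stem 12 mm thick from 8 to 36 mm up.
- stand: Fixed grey block 64 x 50 x 22 mm, origin at the centre of its underside. The cell's foot stands loose in its slot (39 along x, 14.5 mm wide, 16 mm deep); lift the cell straight up out of it.
- mount: Fixed optical mount; origin at the centre of its underside, below the slot's centre; x is the light path, z up. Base plate 176 (x) x 60 x 6 mm; black emitter (-x) and detector (+x) posts 20 x 26 mm, 90 mm tall, centred 70 mm from the origin. Between them an aluminium block 58 x 58 mm turned 60 deg, top 43 mm above the desk.
- mount_slot (a point): Centre of the slot's mouth, in the block's top, 43 mm above the desk; axes as the mount's. Through slot 39 x 14.5 mm in a 7 mm plate, its long side turned +60 deg about z (anticlockwise from above) from the mount's x. The foot enters along it, either way round, then turns clockwise only, 60 deg (1 to 3 deg more possible), to a solid stop, with the cell's x along the mount's x.
- mount_lock (a point): On the slot's axis, 28 mm above the desk: where the cell's underside stays when locked, the spring holding the foot up against the plate, between the stop and a rib just before it. The foot turns past the rib only if held less than 2 mm above the bottom of the well, so keep the cell on the bottom while turning.
- mount_well (a point): On the slot's axis, 6 mm above the desk. The cell's underside meets a sprung disc 32 mm above the desk (3 N, then 0.35 N per mm more, 10 N at most) and the solid bottom of the well somewhere 12 to 23 mm above the desk. Bottom and rib are set together to another height each time, which cannot be seen or read: feel for the bottom, where the force rises steeply.
- pot: Bystander: black screw pot, 33 mm across, 48 mm tall, origin under its centre. Leave alone.
- transformer: Bystander: small transformer 36 x 58 x 36 mm, origin under its centre. Leave alone.
- tin: Bystander: round tin 63 mm across, 32 mm tall, origin under its centre. Leave alone.

How it is judged:
By the outcome, as a careful person would: the job done as asked, in the order asked, and still so for the second after the job is handed in, with the robot touching nothing.
It also fails if it takes over 72 s, if anything falls off the work surface, if the arm or the gripper's body presses on something with over 40 N, if the wrist force passes 120 N, or if a joint passes its speed limit or range.

## Robot

A 7-joint arm with a two-finger parallel gripper is mounted at the origin on a cart in front of the work surface, level with it; the furniture and walls round the work are solid. World frame = base frame: x ahead of the robot, y to its left, z up, the work surface at z = 0. Lengths are in m, angles in rad, forces in N, time in s.
With the tool pointing down it reaches from about 0.35 to 0.9 m from the base axis. Payload 8.1 kg.
Tool frame: the origin (TCP) lies between the finger pads; the fingertips stand ahead of it and the grasp point (between the pads) is the TCP (arm.nose_length is the z of the fingertips in the tool frame, in m); z points along the fingers, y is the line along which they close (so a half turn about z gives the same grasp; the last joint's range is limited). The gripper opens to 92 mm and grips with 3 to 60 N. Pads are 19 mm wide; open, the fingers measure 130 mm over their backs; the gripper's body (75 mm by 190 mm) begins 47 mm behind the grasp point.
Start: joints at [1.104, 0.434, 0.025, 1.573, -0.012, 1.134, -0.075], TCP at [0.222, -0.584, 0.246] pointing down, gripper open.
Joint ranges: [-2.62, 2.62], [-0.44, 2.09], [-1.27, 1.32], [0.08, 2.57], [-1.32, 4.46], [0.12, 2], [-2.74, 2.74]. Speed limits (rad/s): [2.22, 2.22, 3.01, 3.01, 3.14, 3.14, 3.14].

## Interface

Orientations are given as a rotation vector (axis times angle).
In Python, from cell import sensors, optics, arm gives the robot as it stands.
- The arm moves only by the tool arm_command, never from a script. Its argument "deltas" is one flat list of numbers, 7 for each row, row after row: the turn, a rotation vector about the world's x, y, z as a fraction of full scale, then the shift along the world's x, y, z as a fraction of full scale, then the finger opening in mm, from 0 to 91.8. In form: [wx, wy, wz, dx, dy, dz, fingers, wx, wy, wz, dx, dy, dz, fingers, ...]. A call has 1 to 20 rows; each row is the pose to reach, as a shift and turn from the pose commanded when the call began; what a row does not reach only later rows make up. Full scale, the value 1, is 1 m for a shift and 90 degrees for a turn. A row lasts 1/10 s, in which the tool goes at most 50 mm and 8.59 degrees, less where a joint would pass 70% of its speed; a pose out of reach is approached as far as the arm can. A call with a number of a shift or a turn outside -1 to 1 is refused whole. A call with a gripper value outside its range is refused whole. The fingers move at their own pace and stop on an object; "force" is the grip in N (left out, the last holds). Time passes only in rows, so rows that repeat a pose let the fingers close. It gives the time, the measured TCP pose, the force, the opening and the grip force at its end, in the units of the state.
- sensors.observe(): the state, without advancing time (a new reading comes with each control period).
- optics.get_image(name): name is "scene" or "side" or "wrist"; returns the picture (400x640x3 uint8, blue, green, red); there is no depth.
- optics.calibration(name): a dict with "camera_matrix" (3x3 intrinsics, pixels), "rvec" (rotation vector, rad) and "tvec" (3), from world to camera coordinates, as OpenCV has them. Camera axes: x right, y down, z forward; pixel columns grow to the right and rows downward; lengths in m; the calibration is good to about 2 mm. The wrist camera is an equidistant fisheye: a pixel r from the principal point sees the ray r / f radians off the axis. A picture is of the moment at which its call begins: read the wrist's pose just before it. calibration takes no time and is no camera call; for the wrist camera it gives the pose at the moment of the call.
- arm.sign_off(): hands the job in; it is judged then, once.
The state is a dict: "clock": time; "joints": joint angles; "dq": joint speeds; "joint_efforts": joint torques, N m; "position": TCP position; "ee_rot": TCP orientation; "force": force on the tool from outside, world axes, zero at the start; "ft_torque": the same for the moment, N m; "width": opening from 0.0 (shut) to 1.0 (fully open); "gripper_force": force on a finger pad.
Only numpy, scipy, OpenCV 4.12 (cv2) and the standard library are available. Lean on these libraries where they do the work, as an engineer would, in place of code of your own. Each camera call takes 0.05 s, during which the arm holds its last target. There are 200 camera calls.

## Working session

There is one attempt and no reset: what is moved stays moved. The work goes in short steps, Python scripts to look and compute and a tool call to move; the robot and the scene stay as the last step left them, time stands still between calls to the robot, and variables do not carry over. Pictures are saved under pics/ and viewed, at most 10 in all, crops included, and the job is handed in when it is done.

Besides the shell and the picture viewer there is one more tool, called after "Request:" as name(argument=value, ...) on one line, values as JSON. arm_command: Moves the arm, as the interface text tells. Its arguments: {"type":"object","properties":{"deltas":{"type":"array","items":{"type":"number"}},"force":{"type":"number"}},"required":["deltas"]}

```bash
mkdir -p pics; cat > h.py <<'E'
import numpy as np,cv2
from cell import sensors,optics,arm
def cal(n):
    c=optics.calibration(n);K=np.array(c["camera_matrix"],float);R=cv2.Rodrigues(np.array(c["rvec"],float))[0];t=np.array(c["tvec"],float).ravel();return K,R,t
def ray(n,u,v,c=None):
    K,R,t=c or cal(n);x=(u-K[0,2])/K[0,0];y=(v-K[1,2])/K[1,1]
    if n=="wrist":
        r=np.hypot(x,y);d=np.array([x/r*np.sin(r),y/r*np.sin(r),np.cos(r)]) if r>1e-9 else np.array([0,0,1.])
    else: d=np.array([x,y,1.])
    return -R.T@t,R.T@d
def onz(n,u,v,z,c=None):
    o,d=ray(n,u,v,c);return o+d*(z-o[2])/d[2]
def proj(n,p,c=None):
    K,R,t=c or cal(n);q=R@np.array(p)+t
    if n=="wrist":
        r=np.hypot(q[0],q[1]);th=np.arctan2(r,q[2]);x,y=q[:2]/r*th
    else:x,y=q[:2]/q[2]
    return K[0,0]*x+K[0,2],K[1,1]*y+K[1,2]
E
python3 - <<'E'
from h import *
s=sensors.observe();print(s,arm.nose_length)
a=optics.get_image("scene");b=optics.get_image("side");w=optics.get_image("wrist")
for n,i in zip("abw",(a,b,w)):cv2.imwrite(f"pics/{n}0.png",i)
for n in("scene","side","wrist"):
    K,R,t=cal(n);print(n,K[0,0],K[0,2],K[1,2],-R.T@t)
E
```

```text
{'clock': 0.0, 'joints': array([ 1.10438795,  0.43522746,  0.02496039,  1.57407838, -0.01161771,
        1.1339641 , -0.07510476]), 'dq': array([ 0.00013299,  0.00039072,  0.00050318,  0.00159364,  0.00194888,
       -0.00086572, -0.00123466]), 'joint_efforts': array([-1.17896707e-03, -6.67858458e+01,  9.84783545e-01, -3.14458787e+01,
       -6.06735097e-02,  4.26524284e-02,  1.25378838e-04]), 'position': array([ 0.22219546, -0.58367522,  0.24494924]), 'ee_rot': array([-3.08832292e+00, -5.67945765e-01,  6.16940786e-04]), 'force': array([ 0.24417031, -0.78466394,  1.51902644]), 'ft_torque': array([-0.07124657,  0.01301242, -0.01324479]), 'gripper_force': 0.0, 'width': 0.9968718594738494} 0.019
scene 369.58863010204027 315.77234445570616 201.57077132705697 [-0.00106397  0.69757384  0.49096832]
side 372.909966766865 318.11851568914375 196.31378439573413 [ 0.36774313 -0.68357345  0.64433766]
wrist 309.70691628693146 320.3216497920887 198.97258586219283 [ 0.28670659 -0.55998673  0.38349453]
```

View pics/a0.png

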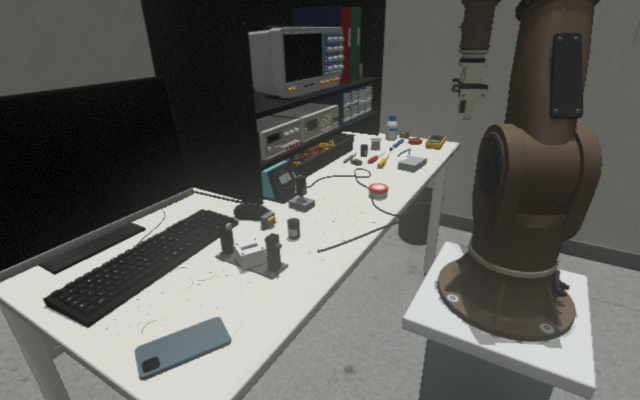

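View pics/b0.png

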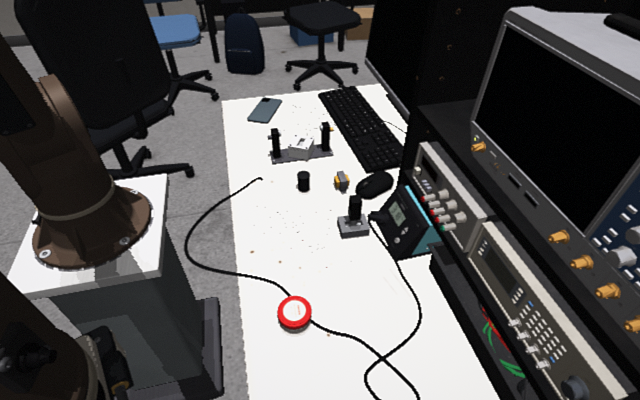

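The scene view shows the mount at about (250,255), the stand with the cell at (301,195), the pot at (293,228) and the tin at (378,189). In the side view the mount is at (302,152), the stand at (354,225), the pot at (303,181) and the transformer at (342,181).

```bash
python3 - <<'E'
from h import *
for nm,n,u,v,z in [("celltop","scene",299,176,.098),("celltop","side",355,198,.098),("stand","scene",302,202,.022),("stand","side",354,225,.022),
 ("postA","scene",226,226,.09),("postB","scene",273,236,.09),("postA","side",276,130,.09),("postB","side",325,124,.09),("blk","scene",250,245,.043),("blk","side",302,143,.043),("pot","scene",293,221,.048),("pot","side",303,174,.048),("trafo","side",342,181,.036)]:
    print(nm,n,onz(n,u,v,z).round(3))
E
python3 - <<'E'
import cv2
a=cv2.imread("pics/a0.png")[150:290,190:350];b=cv2.imread("pics/b0.png")[110:250,250:410]
cv2.imwrite("pics/c0.png",cv2.resize(cv2.hconcat([a,b]),(800,350),interpolation=cv2.INTER_CUBIC))
E
```

```text
celltop scene [ 0.585 -0.148  0.098]
celltop side [ 0.577 -0.144  0.098]
stand scene [ 0.569 -0.134  0.022]
stand side [ 0.578 -0.152  0.022]
postA scene [0.567 0.178 0.09 ]
postB scene [0.446 0.161 0.09 ]
postA side [0.454 0.163 0.09 ]
postB side [0.588 0.162 0.09 ]
blk scene [0.519 0.158 0.043]
blk side [0.522 0.155 0.043]
pot scene [0.494 0.019 0.048]
pot side [0.496 0.017 0.048]
trafo side [ 0.588 -0.017  0.036]
```

View pics/c0.png

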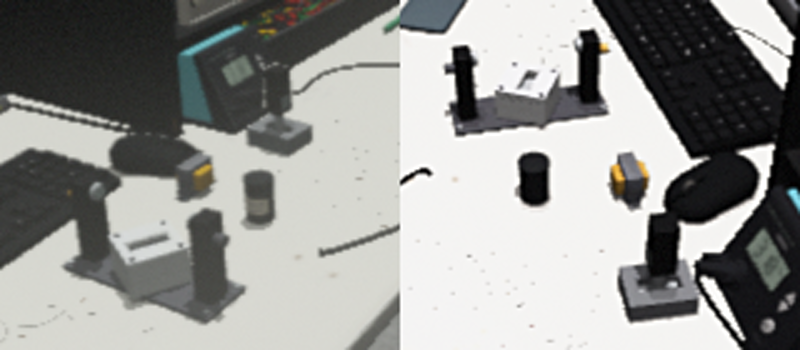

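The close-up shows the block with its slot between two posts, and the cell upright in its stand. The mount is at about (0.52,0.16), the light path near world x, and the cell top at about (0.58,-0.146). I'll move above the stand.

Request:
arm_command(deltas=[-0.0,0,-0.12,0.1,0.15,0.05,91,0,0,-0.232,0.2,0.3,0.05,91,0,0,-0.232,0.31,0.42,0.05,91,0,0,-0.232,0.31,0.42,0.05,91,0,0,-0.232,0.31,0.42,0.05,91,0,0,-0.232,0.31,0.42,0.05,91,0,0,-0.232,0.31,0.42,0.05,91,0,0,-0.232,0.31,0.42,0.05,91,0,0,-0.232,0.31,0.42,0.05,91,0,0,-0.232,0.31,0.42,0.05,91,0,0,-0.232,0.31,0.42,0.05,91,0,0,-0.232,0.31,0.42,0.05,91,0,0,-0.232,0.31,0.42,0.05,91,0,0,-0.232,0.31,0.42,0.05,91])

```text
clock: 1.55
position: [0.5315, -0.1656, 0.2954]
ee_rot: [3.141, -0.004, -0.002]
force: [0.5, -1.0, 0.8]
width: 0.991
gripper_force: 0.0
```

```bash
python3 - <<'E'
from h import *
s=sensors.observe();print(s['clock'],s['position'],s['ee_rot'],s['joints'].round(2))
i=optics.get_image("wrist");cv2.imwrite("pics/w1.png",i);print(-cal("wrist")[1].T@cal("wrist")[2])
E
```

```text
1.55 [ 0.53145954 -0.16561477  0.29543398] [ 3.14087823e+00 -4.23757597e-03 -1.64335982e-03] [ 0.31  0.29 -0.13  1.66  0.04  1.19 -1.41]
[ 0.6004758  -0.16641326  0.43387611]
```

View pics/w1.png

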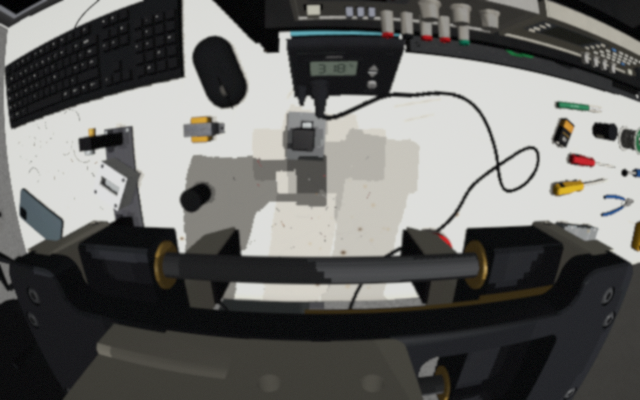

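The wrist view has the stand with the cell at about (305,138), the mount at left (105,180), the pot at (196,196) and the transformer at (203,129). I'll enlarge the stand and the mount.

```bash
python3 - <<'E'
from h import *
i=cv2.imread("pics/w1.png")
a=cv2.resize(i[100:180,260:350],(400,356),interpolation=cv2.INTER_CUBIC)
b=cv2.resize(i[115:235,70:160],(267,356),interpolation=cv2.INTER_CUBIC)
cv2.imwrite("pics/c1.png",cv2.hconcat([a,b]))
for u,v,z in [(305,130,.098),(305,140,.098),(305,155,.022),(110,185,.043)]:print(onz("wrist",u,v,z).round(3))
E
```

```text
[ 0.588 -0.15   0.098]
[ 0.577 -0.15   0.098]
[ 0.552 -0.146  0.022]
[0.52  0.155 0.043]
```

View pics/c1.png

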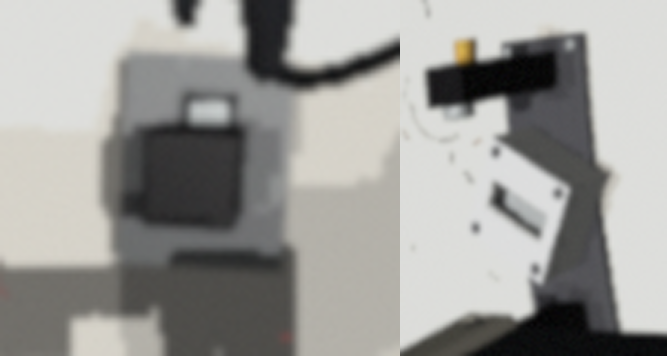

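The cell top centre is near pixel (303,140), its sides along world x/y. The slot runs from upper left to lower right.

```bash
python3 - <<'E'
from h import *
A=lambda x,y,z:onz("wrist",260+x/4.444,100+y/4.444,z)
B=lambda x,y,z:onz("wrist",70+(x-400)/2.967,115+y/2.967,z)
def an(p,q):d=p-q;return round(np.degrees(np.arctan2(d[1],d[0])),1),np.linalg.norm(d).round(3)
print("stand L",an(A(121,55,.022),A(112,258,.022)),"R",an(A(296,70,.022),A(290,250,.022)))
print("top edges",an(A(143,132,.098),A(242,130,.098)),an(A(143,132,.098),A(145,220,.098)),an(A(242,130,.098),A(240,228,.098)))
print("stand c",A(205,158,.022).round(3))
print("plate edge",an(B(583,35,.006),B(618,330,.006)))
print("slot",an(B(496,198,.043),B(540,235,.043)),B(518,210,.043).round(3))
for c in [(497,135),(570,188),(543,283),(470,225)]:print(B(*c,.043).round(3))
E
```

```text
stand L (np.float64(-3.6), np.float64(0.061)) R (np.float64(-2.0), np.float64(0.054))
top edges (np.float64(90.4), np.float64(0.024)) (np.float64(0.4), np.float64(0.022)) (np.float64(-1.6), np.float64(0.024))
stand c [ 0.578 -0.148  0.022]
plate edge (np.float64(0.2), np.float64(0.163))
slot (np.float64(53.9), np.float64(0.034)) [0.519 0.156 0.043]
[0.559 0.164 0.043]
[0.529 0.118 0.043]
[0.48  0.146 0.043]
[0.512 0.193 0.043]
```

Request:
arm_command(deltas=[0,0,-0.017,0.046,0.018,0,91,0,0,-0.017,0.046,0.018,-0.05,91,0,0,-0.017,0.046,0.018,-0.1,91,0,0,-0.017,0.046,0.018,-0.14,91,0,0,-0.017,0.046,0.018,-0.14,91,0,0,-0.017,0.046,0.018,-0.14,91,0,0,-0.017,0.046,0.018,-0.14,91], force=15)

```text
clock: 2.3
position: [0.5798, -0.147, 0.1584]
ee_rot: [3.14, -0.045, 0.006]
force: [-0.0, -0.5, -0.1]
width: 0.991
gripper_force: 0.0
```

```bash
python3 - <<'E'
from h import *
s=sensors.observe();print(s['clock'],s['position'],s['ee_rot'],s['joints'].round(2))
i=optics.get_image("wrist");i2=optics.get_image("side");i3=optics.get_image("scene")
for p in [(.566,-.159,.098),(.590,-.159,.098),(.59,-.135,.098),(.566,-.135,.098)]:
  for n,j in(("wrist",i),("side",i2),("scene",i3)):
    u,v=proj(n,p);cv2.circle(j,(int(round(u)),int(round(v))),1,(0,0,255),-1)
c=lambda j,u,v,k=1:cv2.resize(j[v-40*k:v+40*k,u-40*k:u+40*k],(266,266),interpolation=cv2.INTER_CUBIC)
u,v=map(int,proj("wrist",(.578,-.147,.098)));print(u,v)
cv2.imwrite("pics/c2.png",cv2.hconcat([c(i,u,min(v,320),2),c(i2,355,205),c(i3,300,185)]))
E
```

```text
2.3 [ 0.57980618 -0.14698566  0.1584134 ] [ 3.14047688 -0.04462276  0.00604645] [ 0.25  0.48 -0.13  1.74  0.08  0.92 -1.51]
320 224
```

View pics/c2.png

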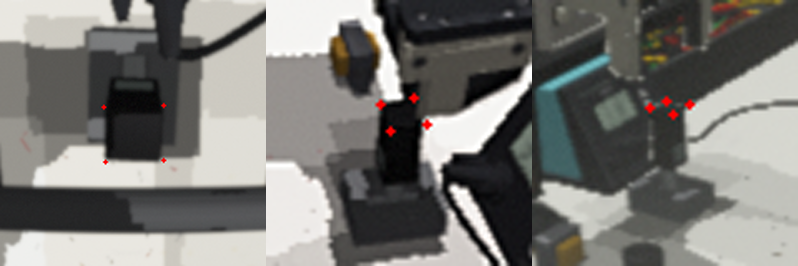

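The projected cell top corners match in all views. I'll descend and grip.

Request:
arm_command(deltas=[0,0,0,-0.001,0,-0.04,91,0,0,0,-0.001,0,-0.072,91,0,0,0,-0.001,0,-0.072,91,0,0,0,-0.001,0,-0.072,91,0,0,0,-0.001,0,-0.072,20,0,0,0,-0.001,0,-0.072,15,0,0,0,-0.001,0,-0.072,15,0,0,0,-0.001,0,-0.072,15,0,0,0,-0.001,0,-0.072,15,0,0,0,-0.001,0,-0.072,15,0,0,0,-0.001,0,-0.072,15,0,0,0,-0.001,0,-0.072,15], force=25)

```text
clock: 3.65
position: [0.5773, -0.1461, 0.0837]
ee_rot: [3.141, -0.043, -0.0]
force: [-0.6, -0.2, 0.5]
width: 0.343
gripper_force: 0.0
```

Request:
arm_command(deltas=[0,0,0,0,0,0,15,0,0,0,0,0,0,15,0,0,0,0,0,0,15,0,0,0,0,0,0,15,0,0,0,0,0,0,15], force=40)

```text
clock: 4.15
position: [0.5773, -0.1461, 0.0837]
ee_rot: [3.141, -0.043, -0.0]
force: [-0.0, 0.4, -0.7]
width: 0.259
gripper_force: 40.0
```

Request:
arm_command(deltas=[0,0,0,0,0,0.02,15,0,0,0,0,0,0.05,15,0,0,0,0,0,0.09,15,0,0,0,0,0,0.13,15,0,0,0,0,0,0.13,15,0,0,0.08,-0.02,0.04,0.13,15,0,0,0.16,-0.04,0.08,0.13,15,0,0,0.25,-0.06,0.12,0.13,15,0,0,0.34,-0.08,0.16,0.13,15,0,0,0.42,-0.1,0.19,0.13,15,0,0,0.51,-0.107,0.216,0.13,15,0,0,0.6,-0.107,0.216,0.13,15,0,0,0.684,-0.107,0.216,0.13,15,0,0,0.684,-0.107,0.216,0.13,15,0,0,0.684,-0.107,0.216,0.13,15,0,0,0.684,-0.107,0.216,0.13,15,0,0,0.684,-0.107,0.216,0.13,15])

```text
clock: 5.85
position: [0.4704, 0.0697, 0.2137]
ee_rot: [2.723, 1.567, -0.0]
force: [-0.5, 0.5, -0.8]
width: 0.258
gripper_force: 40.0
```

```bash
python3 - <<'E'
from h import *
s=sensors.observe();print(s['clock'],s['position'],s['ee_rot'],s['force'],s['width'],s['gripper_force'],s['joints'].round(2))
i=optics.get_image("wrist");cv2.imwrite("pics/w3.png",i)
u,v=map(int,proj("wrist",(.518,.157,.043)));print(u,v)
x0=max(u-80,0);y0=max(v-60,0);print(x0,y0)
cv2.imwrite("pics/c3.png",cv2.resize(i[y0:y0+120,x0:x0+160],(800,600),interpolation=cv2.INTER_CUBIC))
E
```

```text
5.85 [0.47039771 0.06972258 0.21365422] [ 2.72254620e+00  1.56749537e+00 -1.23091027e-04] [-0.47481988  0.52437313 -0.79065071] 0.2576363863432456 39.998616417869925 [ 0.11  0.27 -0.45  1.94  0.14  0.97 -0.93]
317 87
237 27
```

View pics/c3.png

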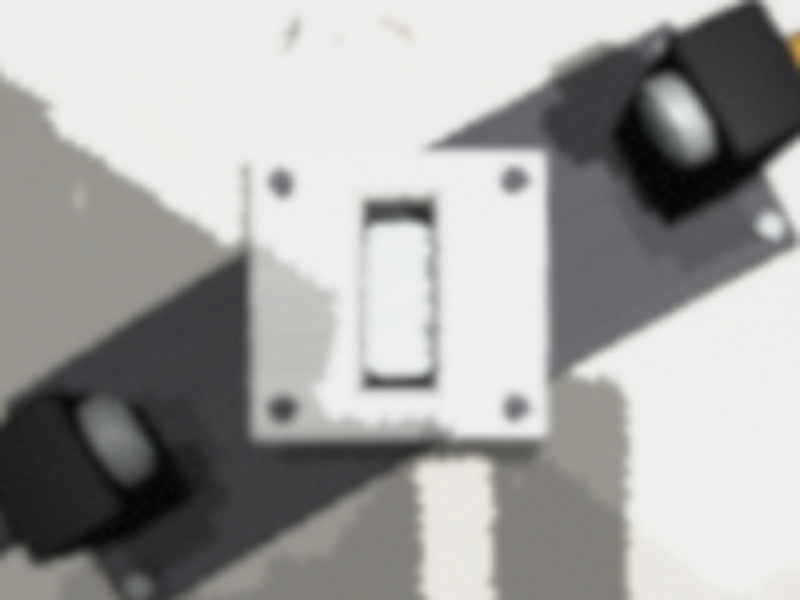

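The block is seen square: slot x 362–436, y 200–388 in the crop, block corners at (250,150) to (547,438). Next I'll measure the slot pose and check where the foot shows.

```bash
python3 - <<'E'
from h import *
B=lambda x,y,z=.043:onz("wrist",237+x/5-.4,27+y/5-.4,z)
def an(p,q):d=p-q;return round(np.degrees(np.arctan2(d[1],d[0])),1),np.linalg.norm(d).round(4)
s=[B(362,200),B(436,200),B(436,388),B(362,388)];b=[B(250,150),B(547,150),B(547,438),B(250,438)]
print("slot",sum(s)/4,an(s[0],s[3]),an(s[1],s[2]),an(s[0],s[1]))
print("block",sum(b)/4,an(b[0],b[3]),an(b[1],b[2]),an(b[0],b[1]),an(b[3],b[2]))
print("plate",an(B(795,243,.006),B(450,432,.006)), an(B(430,147,.006),B(245,258,.006)))
p=sensors.observe()['position'];z0=p[2]-.0777
for h in(0,.008,.036,.092):print(h,[int(x) for x in proj("wrist",(p[0],p[1],z0+h))])
i=cv2.imread("pics/w3.png");cv2.imwrite("pics/c4.png",cv2.resize(i[100:280,240:400],(700,600*180//160*700//800) if 0 else (533,600),interpolation=cv2.INTER_CUBIC))
E
```

```text
slot [0.51851131 0.15924328 0.043     ] (np.float64(59.8), np.float64(0.038)) (np.float64(59.8), np.float64(0.038)) (np.float64(149.6), np.float64(0.0145))
block [0.51864087 0.15973741 0.043     ] (np.float64(59.7), np.float64(0.0585)) (np.float64(59.9), np.float64(0.0584)) (np.float64(149.6), np.float64(0.0585)) (np.float64(149.7), np.float64(0.0587))
plate (np.float64(0.2), np.float64(0.0897)) (np.float64(1.3), np.float64(0.0478))
0 [319, 213]
0.008 [319, 216]
0.036 [319, 230]
0.092 [319, 274]
```

View pics/c4.png

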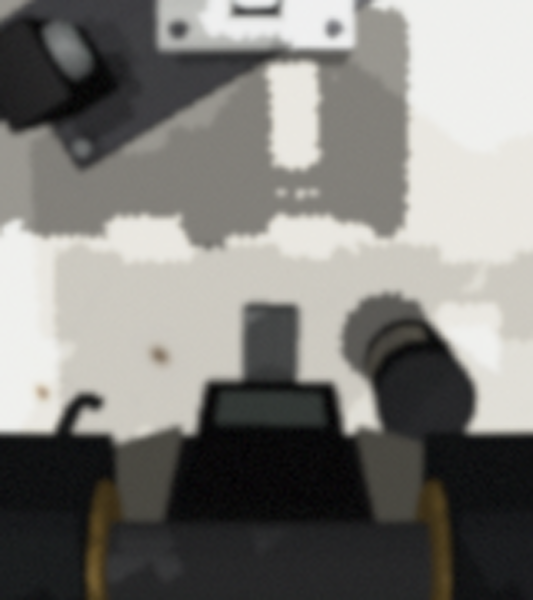

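The held foot's front lower edge is at crop y 304, x 244–298 (pixel ≈(321,191)), and the cell is square in the fingers.

```bash
python3 - <<'E'
from h import *
s=sensors.observe();p=s['position'];R=cv2.Rodrigues(s['ee_rot'])[0]
for u0,v0,h in [(271,304,0),(244,304,0),(298,304,0),(208,384,.036),(340,384,.036),(216,391,.042),(326,391,.042),(213,428,.06),(330,428,.06)]:
    q=onz("wrist",240+u0/3.333-.35,100+v0/3.333-.35,p[2]-.0777+h);print(u0,v0,((R.T@(q-p))*1000).round(1))
print(R[:,2].round(4), (np.array([.5185,.1594,.043])-p).round(4))
E
```

```text
271 304 [16.9  0.9 77.7]
244 304 [16.9 -4.9 77.7]
298 304 [16.8  6.7 77.7]
208 384 [ 10.4 -10.8  41.7]
340 384 [10.3 13.5 41.7]
216 391 [11.  -9.  35.7]
326 391 [11.  10.5 35.7]
213 428 [10.7 -8.6 17.7]
330 428 [10.6 10.2 17.7]
[-1.e-04 -0.e+00 -1.e+00] [ 0.0481  0.0896 -0.1707]
```

Request:
arm_command(deltas=[0,0,0,0.02,0.04,0,15,0,0,0,0.04,0.08,0,15,0,0,0,0.048,0.091,0,15,0,0,0,0.048,0.091,0,15,0,0,0,0.048,0.091,-0.03,15,0,0,0,0.048,0.091,-0.06,15,0,0,0,0.048,0.091,-0.08,15,0,0,0,0.048,0.091,-0.084,15,0,0,0,0.048,0.091,-0.084,15,0,0,0,0.048,0.091,-0.084,15,0,0,0,0.048,0.091,-0.084,15])

```text
clock: 7.0
position: [0.5191, 0.1609, 0.131]
ee_rot: [2.721, 1.57, 0.003]
force: [0.2, 0.3, -0.8]
width: 0.261
gripper_force: 40.0
```

```bash
python3 - <<'E'
from h import *
s=sensors.observe();p=s['position'];print(s['clock'],p,s['ee_rot'],s['force'])
i=optics.get_image("wrist");cv2.imwrite("pics/w5.png",i)
cv2.imwrite("pics/c5.png",cv2.resize(i[150:250,270:370],(600,600),interpolation=cv2.INTER_CUBIC))
E
```

```text
7.0 [0.51908592 0.16093045 0.13101714] [2.72073036 1.5695702  0.00314849] [ 0.15572505  0.34827276 -0.84326721]
```

View pics/c5.png

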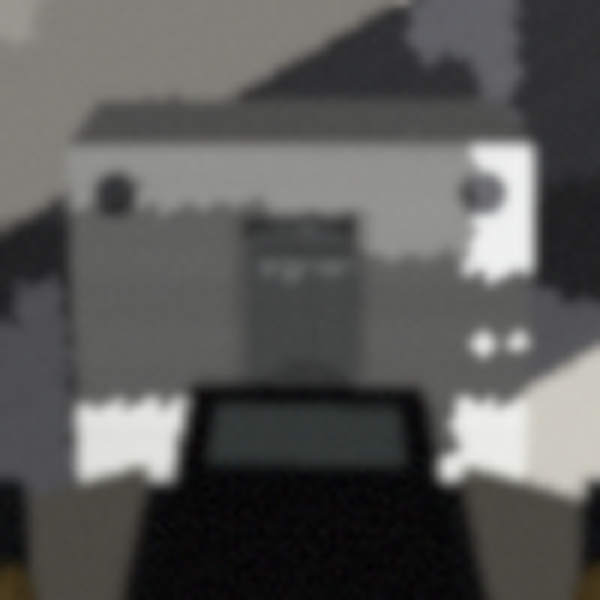

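The foot fills the slot in the view: block front edge at y 142 (x 72–538), slot x ≈242–358, foot centred ≈301. I'll take intensity profiles.

```bash
python3 - <<'E'
from h import *
i=cv2.imread("pics/w5.png",0)
print(i[194:212:3,305:336]);print(i[180:200,314:328:3].T)
p=sensors.observe()['position'];R=cv2.Rodrigues(sensors.observe()['ee_rot'])[0]
for n,u,v,z in[("blkL",72,142,.043),("blkR",538,142,.043),("slotL",242,225,.043),("slotR",358,225,.043),("bodyL",190,395,p[2]-.0417),("bodyR",430,395,p[2]-.0417)]:
    q=onz("wrist",270+u/6-.42,150+v/6-.42,z);print(n,(R.T@(q-p)*1000).round(1))
E
```

```text
[[ 96  96  96  91  85  79  73  73  83  92  91  89  90  94  93  89  83  84
   88  93  94  91  85  81  81  84  91  96  99 102 103]
 [ 94  93  92  90  84  78  72  69  70  70  69  72  77  79  77  71  70  69
   71  72  72  71  70  71  72  80  86  91  91  93  93]
 [ 93  93  91  89  82  77  73  69  67  69  69  69  68  70  70  68  67  70
   68  69  69  70  69  69  71  77  85  90  91  91  91]
 [ 93  93  91  88  85  79  72  67  69  69  67  69  68  69  69  70  69  69
   70  70  70  69  68  72  74  82  87  91  92  93  92]
 [ 95  95  94  92  86  79  74  68  68  68  69  68  69  69  68  68  68  67
   70  70  70  71  69  70  75  81  89  93  94  94  94]
 [ 94  94  92  90  85  79  74  69  69  70  70  67  66  65  64  65  65  65
   67  67  69  68  69  71  74  81  86  92  92  94  93]]
[[145 145 141 133 118  97  72  57  59  65  65  64  70  82  92  88  76  70
   68  68]
 [145 146 147 146 137 115  86  67  65  67  64  63  71  83  90  92  86  77
   70  68]
 [145 146 148 145 135 110  83  73  74  71  68  62  68  82  89  86  79  71
   70  70]
 [145 146 146 145 135 110  82  66  67  69  66  64  68  80  88  85  74  71
   69  70]
 [146 146 147 146 135 110  81  58  57  66  65  63  68  83  91  87  76  71
   70  70]]
blkL [ 28.  -28.4  87.9]
blkR [27.9 29.5 88. ]
slotL [17.3 -7.3 87.9]
slotR [17.3  7.1 87.9]
bodyL [ 10.  -11.3  41.7]
bodyR [10.  13.2 41.7]
```

Foot and slot agree within about 0.5 mm, so I'll descend slowly.

Request:
arm_command(deltas=[0,0,0,0,0,-0.004,15,0,0,0,0,0,-0.008,15,0,0,0,0,0,-0.01,15,0,0,0,0,0,-0.012,15,0,0,0,0,0,-0.0125,15,0,0,0,0,0,-0.0125,15])

```text
clock: 7.65
position: [0.5183, 0.1609, 0.1171]
ee_rot: [-2.721, -1.57, 0.0]
force: [-0.2, -0.0, -0.1]
width: 0.261
gripper_force: 40.0
```

Request:
arm_command(deltas=[0,0,0,0,0,-0.003,15,0,0,0,0,0,-0.006,15,0,0,0,0,0,-0.008,15,0,0,0,0,0,-0.009,15,0,0,0,0,0,-0.009,15])

```text
clock: 8.15
position: [0.5183, 0.1609, 0.1082]
ee_rot: [2.721, 1.571, -0.0]
force: [-1.1, -0.8, 2.3]
width: 0.26
gripper_force: 40.0
```

Request:
arm_command(deltas=[0,0,0,0,0,-0.003,15,0,0,0,0,0,-0.006,15,0,0,0,0,0,-0.006,15,0,0,0,0,0,-0.006,15])

```text
clock: 8.55
position: [0.5184, 0.1609, 0.1023]
ee_rot: [2.721, 1.571, 0.0]
force: [-0.3, -0.1, 4.1]
width: 0.259
gripper_force: 40.0
```

Request:
arm_command(deltas=[0,0,0,0,0,-0.001,15,0,0,0,0,0,-0.001,15,0,0,0,0,0,-0.001,15])

```text
clock: 8.85
position: [0.5184, 0.1609, 0.1013]
ee_rot: [2.721, 1.57, 0.0]
force: [-0.3, -0.6, 4.5]
width: 0.258
gripper_force: 40.0
```

Request:
arm_command(deltas=[0,0,0,0,0,-0.001,15,0,0,0,0,0,-0.001,15,0,0,0,0,0,-0.001,15])

```text
clock: 9.15
position: [0.5184, 0.1609, 0.1003]
ee_rot: [2.721, 1.57, 0.0]
force: [-1.7, -1.0, 5.1]
width: 0.261
gripper_force: 40.0
```

Request:
arm_command(deltas=[0,0,0,0,0,-0.001,15,0,0,0,0,0,-0.001,15,0,0,0,0,0,-0.001,15])

```text
clock: 9.45
position: [0.5184, 0.1609, 0.0993]
ee_rot: [2.721, 1.57, 0.0]
force: [-1.6, -0.1, 5.5]
width: 0.26
gripper_force: 40.0
```

Request:
arm_command(deltas=[0,0,0,0,0,-0.001,15,0,0,0,0,0,-0.001,15,0,0,0,0,0,-0.001,15])

```text
clock: 9.75
position: [0.5184, 0.1609, 0.0983]
ee_rot: [2.721, 1.571, 0.0]
force: [-1.0, -1.2, 5.6]
width: 0.258
gripper_force: 40.0
```

Request:
arm_command(deltas=[0,0,0,0,0,-0.001,15,0,0,0,0,0,-0.001,15,0,0,0,0,0,-0.001,15])

```text
clock: 10.05
position: [0.5184, 0.1609, 0.0974]
ee_rot: [2.721, 1.57, 0.0]
force: [-1.4, -0.7, 6.9]
width: 0.257
gripper_force: 40.0
```

Request:
arm_command(deltas=[0,0,0,0,0,-0.001,15,0,0,0,0,0,-0.001,15,0,0,0,0,0,-0.001,15])

```text
clock: 10.35
position: [0.5184, 0.1609, 0.0964]
ee_rot: [2.721, 1.571, 0.0]
force: [-0.7, -0.8, 6.2]
width: 0.256
gripper_force: 40.0
```

Request:
arm_command(deltas=[0,0,0,0,0,-0.001,15,0,0,0,0,0,-0.001,15,0,0,0,0,0,-0.001,15])

```text
clock: 10.65
position: [0.5184, 0.1609, 0.0957]
ee_rot: [2.721, 1.57, 0.0]
force: [-2.7, -0.3, 11.6]
width: 0.264
gripper_force: 40.0
```

Request:
arm_command(deltas=[0,0,0,0,0,-0.0003,15,0,0,0,0,0,-0.0003,15,0,0,0,0,0,-0.0003,15])

```text
clock: 10.95
position: [0.5185, 0.161, 0.0957]
ee_rot: [2.721, 1.57, 0.001]
force: [-3.8, -2.0, 13.7]
width: 0.259
gripper_force: 40.0
```

The bottom is at TCP z 0.0957, where the force rises steeply. Now I turn clockwise under about 12 N.

Request:
arm_command(deltas=[0,0,-0.033,0,0,0.0001,15,0,0,-0.067,0,-0.0001,0.0001,15,0,0,-0.1,0.0001,-0.0002,0.0001,15,0,0,-0.133,0.0001,-0.0002,0.0001,15,0,0,-0.167,0.0002,-0.0003,0.0001,15,0,0,-0.2,0.0002,-0.0003,0.0001,15,0,0,-0.2,0.0002,-0.0003,0.0001,15])

```text
clock: 11.65
position: [0.5195, 0.1611, 0.0958]
ee_rot: [2.934, 1.123, 0.003]
force: [-1.0, -0.6, 9.0]
width: 0.258
gripper_force: 40.0
```

```bash
cat > st.py <<'E'
from h import *
s=sensors.observe();r=s['ee_rot'];print(s['clock'],s['position'].round(4),'yaw',round(2*np.degrees(np.arctan2(r[1]*np.sign(r[0]),abs(r[0]))),2),'F',s['force'].round(1),'T',s['ft_torque'].round(3),s['width'])
E
python3 st.py
```

```text
11.65 [0.5195 0.1611 0.0958] yaw 41.89 F [-1.  -0.6  9. ] T [-0.051  0.105 -0.027] 0.25795634055928846
```

Request:
arm_command(deltas=[0,0,-0.033,0,0,-0.0002,15,0,0,-0.067,0,-0.0001,-0.0002,15,0,0,-0.1,0.0001,-0.0002,-0.0002,15,0,0,-0.133,0.0001,-0.0002,-0.0002,15,0,0,-0.167,0.0002,-0.0003,-0.0002,15,0,0,-0.2,0.0002,-0.0003,-0.0002,15,0,0,-0.2,0.0002,-0.0003,-0.0002,15])

```text
clock: 12.35
position: [0.5199, 0.1608, 0.0957]
ee_rot: [-3.073, -0.65, -0.004]
force: [-0.2, -0.4, 9.7]
width: 0.262
gripper_force: 40.0
```

```bash
python3 st.py
```

```text
12.35 [0.5199 0.1608 0.0957] yaw 23.89 F [-0.2 -0.4  9.7] T [-0.093  0.071 -0.046] 0.2615172270285433
```

Request:
arm_command(deltas=[0,0,-0.033,0,0,-0.0002,15,0,0,-0.067,0,-0.0001,-0.0002,15,0,0,-0.1,0.0001,-0.0002,-0.0002,15,0,0,-0.133,0.0001,-0.0002,-0.0002,15,0,0,-0.167,0.0001,-0.0003,-0.0002,15,0,0,-0.2,0.0001,-0.0003,-0.0002,15,0,0,-0.2,0.0001,-0.0003,-0.0002,15])

```text
clock: 13.05
position: [0.5201, 0.1609, 0.0957]
ee_rot: [-3.136, -0.162, -0.004]
force: [-1.3, 0.8, 11.2]
width: 0.258
gripper_force: 40.0
```

```bash
python3 st.py
```

```text
13.05 [0.5201 0.1609 0.0957] yaw 5.9 F [-1.3  0.8 11.2] T [ 0.182  0.278 -0.065] 0.25841745865673155
```

Request:
arm_command(deltas=[0,0,-0.015,0,0,0,15,0,0,-0.033,0,0,0,15,0,0,-0.033,0,0,0,15])

```text
clock: 13.35
position: [0.5201, 0.1609, 0.0957]
ee_rot: [-3.139, -0.082, -0.004]
force: [-0.5, 1.0, 11.6]
width: 0.262
gripper_force: 40.0
```

```bash
python3 st.py
```

```text
13.35 [0.5201 0.1609 0.0957] yaw 2.99 F [-0.5  1.  11.6] T [ 0.178  0.258 -0.008] 0.26187903802328694
```

Request:
arm_command(deltas=[0,0,-0.008,0,0,0,15,0,0,-0.017,0,0,0,15,0,0,-0.017,0,0,0,15])

```text
clock: 13.65
position: [0.5201, 0.1609, 0.0957]
ee_rot: [-3.14, -0.041, -0.004]
force: [-0.5, -0.2, 12.1]
width: 0.255
gripper_force: 40.0
```

```bash
python3 st.py
```

```text
13.65 [0.5201 0.1609 0.0957] yaw 1.49 F [-0.5 -0.2 12.1] T [0.152 0.319 0.018] 0.2547992783775527
```

Request:
arm_command(deltas=[0,0,-0.01,0,0,0,15,0,0,-0.01,0,0,0,15])

```text
clock: 13.85
position: [0.52, 0.1608, 0.0957]
ee_rot: [-3.14, -0.016, -0.004]
force: [-1.0, 0.0, 11.7]
width: 0.26
gripper_force: 40.0
```

```bash
python3 st.py
```

```text
13.85 [0.52   0.1608 0.0957] yaw 0.59 F [-1.   0.  11.7] T [0.063 0.324 0.067] 0.2596250006323778
```

Request:
arm_command(deltas=[0,0,-0.01,0,0,0,15,0,0,-0.01,0,0,0,15])

```text
clock: 14.05
position: [0.52, 0.1606, 0.0957]
ee_rot: [-3.141, 0.009, -0.004]
force: [-2.2, 0.2, 12.6]
width: 0.262
gripper_force: 40.0
```

```bash
python3 st.py
```

```text
14.05 [0.52   0.1606 0.0957] yaw -0.32 F [-2.2  0.2 12.6] T [-0.042  0.363  0.148] 0.2621457524125371
```

Request:
arm_command(deltas=[0,0,-0.007,0,0,0,15,0,0,-0.007,0,0,0,15])

```text
clock: 14.25
position: [0.5199, 0.1606, 0.0957]
ee_rot: [-3.141, 0.025, -0.004]
force: [-1.3, -0.5, 14.0]
width: 0.259
gripper_force: 40.0
```

```bash
python3 st.py
```

```text
14.25 [0.5199 0.1606 0.0957] yaw -0.92 F [-1.3 -0.5 14. ] T [-0.126  0.436  0.261] 0.25885033338739505
```

Request:
arm_command(deltas=[0,0,0,0,0,0.0003,15,0,0,0,0,0,0.0003,15])

```text
clock: 14.45
position: [0.5199, 0.1605, 0.0958]
ee_rot: [-3.141, 0.025, -0.004]
force: [-0.3, 0.8, 9.7]
width: 0.259
gripper_force: 40.0
```

```bash
python3 st.py
```

```text
14.45 [0.5199 0.1605 0.0958] yaw -0.9 F [-0.3  0.8  9.7] T [-0.03   0.181  0.257] 0.2586759181682942
```

Request:
arm_command(deltas=[0,0,-0.005,0,0,0,15,0,0,-0.005,0,0,0,15])

```text
clock: 14.65
position: [0.5198, 0.1605, 0.0958]
ee_rot: [-3.141, 0.037, -0.003]
force: [-1.3, -0.4, 10.8]
width: 0.252
gripper_force: 40.0
```

```bash
python3 st.py
```

```text
14.65 [0.5198 0.1605 0.0958] yaw -1.36 F [-1.3 -0.4 10.8] T [-0.056  0.223  0.358] 0.2517574461327563
```

The torque rises steeply (0.36 N·m), so the stop is met. I'll ease the torque and rise with the spring.

Request:
arm_command(deltas=[0,0,0.008,0,0,0,15,0,0,0.008,0,0,0.001,15,0,0,0.008,0,0,0.003,15,0,0,0.008,0,0,0.005,15,0,0,0.008,0,0,0.007,15,0,0,0.008,0,0,0.008,15,0,0,0.008,0,0,0.008,15])

```text
clock: 15.35
position: [0.5195, 0.1604, 0.1034]
ee_rot: [-3.141, 0.018, -0.002]
force: [2.4, 1.5, 4.8]
width: 0.261
gripper_force: 40.0
```

```bash
python3 st.py
```

```text
15.35 [0.5195 0.1604 0.1034] yaw -0.66 F [2.4 1.5 4.8] T [ 0.577 -0.78  -0.043] 0.26073852612773474
```

Request:
arm_command(deltas=[0,0,0,0.0003,0.0002,0.001,15,0,0,0,0.0003,0.0002,0.001,15,0,0,0,0.0003,0.0002,0.001,15])

```text
clock: 15.65
position: [0.5194, 0.1604, 0.1041]
ee_rot: [-3.141, 0.018, -0.001]
force: [3.3, 2.0, 3.7]
width: 0.258
gripper_force: 40.0
```

```bash
python3 st.py
```

```text
15.65 [0.5194 0.1604 0.1041] yaw -0.67 F [3.3 2.  3.7] T [ 0.684 -0.857  0.045] 0.2578607445921541
```

Request:
arm_command(deltas=[0,0,0,-0.0003,-0.0002,0.0008,15,0,0,0,-0.0003,-0.0002,0.0008,15,0,0,0,-0.0003,-0.0002,0.0008,15])

```text
clock: 15.95
position: [0.519, 0.1603, 0.1048]
ee_rot: [-3.141, 0.018, -0.0]
force: [3.8, 2.3, 3.0]
width: 0.264
gripper_force: 40.0
```

```bash
python3 st.py
```

```text
15.95 [0.519  0.1603 0.1048] yaw -0.66 F [3.8 2.3 3. ] T [ 1.044 -0.982  0.091] 0.26439526109217615
```

Near the lock height with small forces, I'll release so the spring lifts the last bit.

Request:
arm_command(deltas=[0,0,0,0,0,0,28,0,0,0,0,0,0,30,0,0,0,0,0,0,34,0,0,0,0,0,0,40,0,0,0,0,0,0,50,0,0,0,0,0,0,50], force=5)

```text
clock: 16.55
position: [0.5187, 0.1599, 0.1047]
ee_rot: [3.141, -0.019, -0.001]
force: [-0.3, -0.1, 0.1]
width: 0.531
gripper_force: 0.0
```

```bash
python3 st.py;python3 - <<'E'
from h import *
a=optics.get_image("scene")[200:290,200:300];b=optics.get_image("side")[90:180,250:350];w=optics.get_image("wrist")[150:250,270:370]
for n,i in zip("abw",(a,b,w)):pass
r=lambda i:cv2.resize(i,(266,266),interpolation=cv2.INTER_CUBIC)
cv2.imwrite("pics/c6.png",cv2.hconcat([r(a),r(b),r(w)]))
E
```

```text
16.55 [0.5187 0.1599 0.1047] yaw -0.68 F [-0.3 -0.1  0.1] T [ 0.003 -0.008 -0.007] 0.531079609324939
```

Request:
arm_command(deltas=[0,0,0,0,0,0.02,50,0,0,0,0,0,0.05,50,0,0,0,0,0,0.1,50,0,0,0,-0.04,0,0.14,50,0,0,0,-0.07,0,0.14,50,0,0,0,-0.07,0,0.14,50,0,0,0,-0.07,0,0.14,50,0,0,0,-0.07,0,0.14,50])

```text
clock: 17.5
position: [0.4495, 0.1598, 0.2445]
ee_rot: [3.141, -0.019, 0.0]
force: [0.3, 0.2, -0.6]
width: 0.545
gripper_force: 0.0
```

```bash
python3 st.py;python3 - <<'E'
from h import *
a=optics.get_image("scene")[190:280,205:305];b=optics.get_image("side")[80:180,250:350];wf=optics.get_image("wrist")
cv2.imwrite("pics/w6.png",wf);o=(.5185,.1593)
print([[int(x) for x in proj("wrist",(*o,z))] for z in(.028,.12)])
u,v=map(int,proj("wrist",(*o,.1)));y0=min(max(v-60,0),280);x0=u-60;print(x0,y0)
w=wf[y0:y0+120,x0:x0+120]
cv2.imwrite("pics/c7.png",cv2.vconcat([cv2.resize(cv2.hconcat([cv2.resize(a,(100,100)),b]),(400,200),interpolation=cv2.INTER_CUBIC),cv2.resize(w,(400,400),interpolation=cv2.INTER_CUBIC)]))
E
```

```text
17.5 [0.4495 0.1598 0.2445] yaw -0.69 F [ 0.3  0.2 -0.6] T [-0.016 -0.012 -0.029] 0.5452364076080417
[[319, 118], [318, 118]]
258 58
```

View pics/c7.png

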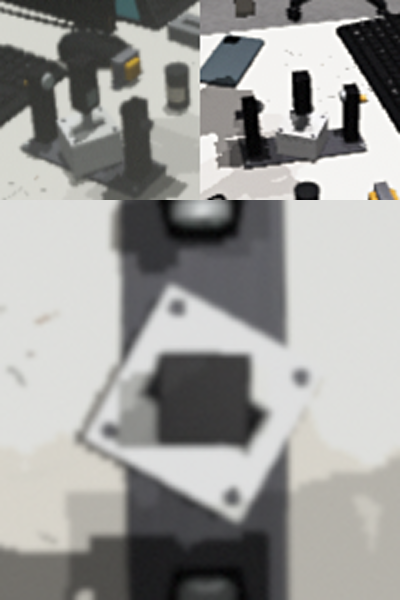

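The view shows the cell upright and centred, square with the light path between the posts. I'll do a quick numeric check of its height and hand in if it holds.

```bash
python3 - <<'E'
from h import *
i=cv2.cvtColor(optics.get_image("side"),cv2.COLOR_BGR2GRAY)
for z in(.11,.12):print(z,[[round(x,1) for x in proj("side",(.5185+a,.1593+b,z))] for a,b in((0,0),(0,.012),(0,-.012),(.012,0))])
u=int(proj("side",(.5185,.1593,.12))[0]);print(i[105:160,u])
w=cv2.imread("pics/w6.png",0);sub=w[58+40:58+80,258+40:258+80]
m=(w<75).astype(np.uint8);m[:100]=0;m[136:]=0;m[:,:300]=0;m[:,340:]=0
c=max(cv2.findContours(m,0,2)[0],key=cv2.contourArea);print(cv2.minAreaRect(c))
E
```

```text
0.11 [[np.float64(299.9), np.float64(121.3)], [np.float64(299.0), np.float64(118.9)], [np.float64(300.8), np.float64(123.7)], [np.float64(304.3), np.float64(120.7)]]
0.12 [[np.float64(299.8), np.float64(118.0)], [np.float64(298.9), np.float64(115.7)], [np.float64(300.7), np.float64(120.4)], [np.float64(304.2), np.float64(117.5)]]
[244 240 228 242 243 243 244 244 248 252 143  24  15  21  23  21   9   8
  11   8   9  10   8   8   7  11   8   9   6   7   7   4  32  76  71  63
  60  55  46  48  99 206 240 117  94 100 101 102 100 101 102 101 101  90
  57]
((319.0, 117.5), (25.0, 34.0), 90.0)
```

```bash
python3 -c "
from cell import arm
print(arm.sign_off())"
```

```text
the job is handed in; nothing more can be done
None
```

The cell stands upright and released in the mount: it was turned to the stop, its top measures about 120 mm up (the lock height), it sits square to the light path, and the job is handed in at about 18 s with the highest pressing force read about 14 N.

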